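Seat the keyed copper finial in a lantern cap

TASK

Lift the copper finial out of its oak stand and fit it to the neck of the brass lantern cap: its steel tongue first comes to rest on the slotted plate hidden inside the neck, so turn it and shuffle it sideways gently there until it drops into the slot and the shoulder sits fully home on the rim, then let go. Never press or twist hard on the cap: once the tongue has dropped, stop turning. Leave the mallet, the amber glass and the punch rack as they are.

Things in the scene. Friction and masses are not known exactly. Their poses are not given: they have to be found in the camera images.
- finial: copper lantern finial, loose, upright, 0.15-0.31 kg, 93 mm tall; origin: centre of the underside of its tongue, z up. From below: flat steel tongue z 0-14 mm, 26 mm long along its x, 8 mm thick along y (a half turn is the same); round pilot, 28 mm diameter, z 14-28; shoulder flange, 44 mm diameter, z 28-33; hexagon waist z 33-69; spire z 69-93, at most 22 mm thick
- finial_waist (a point): a good grip: point on the finial's axis 57 mm above its origin, in the hexagon waist, 24 mm across flats; flats face the finial's +x axis and every 60 degrees from it
- finial_shoulder (a point): centre of the underside of the finial's shoulder flange, 28 mm above the finial's origin; this face rests on the neck rim when the finial is home
- cap: domed brass lantern cap 136 mm in diameter on a round oak block, fixed to the bench, rigid (keep under 30 N of contact force); origin at bench level on its axis, z up, its x axis through the two small steel tabs on its edge. On top a round brass neck, outside 46 mm, bore 32 mm in diameter, rim 106 mm above the bench, bore floor 32 mm below the rim
- neck_rim (a point): centre of the mouth of the neck, at rim height (106 mm above the bench), axes as the cap. The pilot has 2 mm of play all round in the bore, the tongue only 1.3 mm each side in the slot, so a tongue held off-centre may not drop even when in line: shuffle it sideways too, or centre it by touching the bore's walls lightly
- plate_top (a point): point on the neck's axis 15 mm below the rim, level with the top of the 16 mm thick steel key plate; axes as the cap, not the slot. The plate's slot, 10.6 mm wide, crosses the bore through the axis; it stays put, but its direction is unmeasured: within 0.75 rad either way of the cap's x axis. The tongue drops in if within about 0.1 rad; else it rests here, shoulder 13 mm above the rim
- stand: square oak block 85 x 85 x 45 mm, fixed to the bench, with one round hole of 32 mm diameter, 36 mm deep, in the middle of its top; the finial's shoulder rests on its top, 2 mm of play round the pilot. Origin at the centre of its underside
- mallet: round boxwood mallet lying on the bench, head 52 mm in diameter and 75 mm long along its y, handle 18 mm thick reaching 170 mm along +x from the head; origin under the head's centre. Bystander
- pane: squat amber glass lantern pane, round, 76 mm in diameter, 55 mm tall, standing on the bench; origin under its centre. Bystander
- punch_rack: oak rack 50 x 120 x 45 mm (long along its y) with three upright steel punches reaching 100 mm above the bench; origin under its centre. Bystander
There are look-alikes about, which are no part of the job. Several things have the shape of the finial; the one meant has the colours described above. Leave any pink or turquoise look-alike of the stand alone.

How it is judged:
By the outcome, as a careful person would: the job done as asked, in the order asked, and still so for the second after the job is handed in, with the robot touching nothing.
It also fails if it takes over 72 s, if anything falls off the work surface, if the arm or the gripper's body presses on something with over 40 N, if the wrist force passes 120 N, or if a joint passes its speed limit or range.

ROBOT

A 7-joint arm with a two-finger parallel gripper is mounted at the origin on the work surface. World frame = base frame: x ahead of the robot, y to its left, z up, the work surface at z = 0. Lengths are in mm, angles in rad, forces in N, time in s.
With the tool pointing down it reaches from about 400 to 925 mm from the base axis. Payload 4.1 kg.
Tool frame: the origin (TCP) lies midway between the tips of the shut fingers; the grasp point (between the pads) lies 19 mm behind it (env.grasp_offset is the distance from the TCP to the grasp point, in mm); y points along the fingers, z is the direction in which the jaws open and shut, and the axes are right-handed (so a half turn about y gives the same grasp; the last joint's range is limited). The gripper opens to 85 mm and grips with 20 to 120 N. Pads are 22 mm wide; open, the fingers measure 114 mm over their backs; the gripper's body (76 mm by 85 mm) begins 54 mm behind the grasp point. The pads swing forward as they close: fully open they stand 13 mm farther back than shut.
Start: joints at [1.029, 0.398, 0.045, 1.537, -0.019, 1.207, -0.051], TCP at [278.546, -587.329, 231.347] pointing down, gripper open.
Joint ranges: [-2.82, 2.82], [-0.49, 2.23], [-1.37, 1.46], [0, 2.46], [-1.36, 4.5], [0.23, 2], [-2.94, 2.94]. Speed limits (rad/s): [2.57, 2.57, 3.14, 3.14, 3.14, 3.14, 3.14].

INTERFACE

Orientations are given as a 3x3 rotation matrix whose columns are the frame's x, y, z axes.
In Python, from workcell import readout, capture, camera_params, env gives the robot as it stands. The module is installed in compiled form; this text tells all that it offers.
- The arm moves only by the tool carry_out, never from a script. Its arguments are lists of equal length, an entry for each row: "linear": the shift along the tool's x, y, z in cm, a list of three; "angular": the turn, a rotation vector about the tool's x, y, z in rad, a list of three; "jaw": the finger opening in cm, from 0 to 8.54. A call has 1 to 8 rows; each row shifts and turns the commanded pose from where the row before left it, along the tool's axes as they then stand; what a row does not reach is not made up. A row lasts 1/8 s, in which the tool goes at most 62.5 mm and 10.7 degrees, less where a joint would pass 70% of its speed; a pose out of reach is approached as far as the arm can. A call with a gripper value outside its range is refused whole. The fingers move at their own pace and stop on an object; the grip force is fixed at half the most. Time passes only in rows, so rows that do not move let the fingers close. It gives the time, the measured TCP pose, the force and the opening at its end, in the units of the state.
- readout.sense(): the state, without advancing time (a new reading comes with each control period).
- capture(name): name is "scene" or "side" or "wrist"; returns the picture (480x640x3 uint8, blue, green, red); there is no depth.
- camera_params(name): a dict with "K" (3x3 intrinsics, pixels), "D" ([k1, k2, p1, p2, k3] as OpenCV has them; the pictures are not rectified), "R" (3x3) and "t" (3): a world point X has camera coordinates R X + t. Camera axes: x right, y down, z forward; pixel columns grow to the right and rows downward; lengths in mm; the calibration is good to about 2 mm. A picture is of the moment at which its call begins: read the wrist's pose just before it. camera_params takes no time and is no camera call; for the wrist camera it gives the pose at the moment of the call.
- env.close_job(): hands the job in, once; it reports no verdict.
The state is a dict: "t": time; "joint_positions": joint angles; "joint_vel": joint speeds; "effort": joint torques, N m; "ee_pos": TCP position; "eef_rot": TCP orientation; "wrist_force": force on the tool from outside, world axes, zero at the start; "moment": the same for the moment, N m; "finger_gap": finger opening in mm.
Only numpy, scipy, OpenCV 4.12 (cv2) and the standard library are available. Lean on these libraries where they do the work, as an engineer would, in place of code of your own. Each camera call takes 0.05 s, during which the arm holds its last target. There are 200 camera calls.

## Working session

There is one attempt and no reset: what is moved stays moved. The work goes in short steps, Python scripts to look and compute and a tool call to move; the robot and the scene stay as the last step left them, time stands still between calls to the robot, and variables do not carry over. Pictures are saved under pics/ and viewed, about 8 in all and at most 12, crops included, and the job is handed in when it is done.

Besides the shell and the picture viewer there is one more tool, called after "Request:" by a JSON object that holds its "name" and its "arguments". carry_out: Moves the arm, as the interface text tells. Its arguments: {"type":"object","properties":{"linear":{"type":"array","items":{"type":"array","items":{"type":"number"}}},"angular":{"type":"array","items":{"type":"array","items":{"type":"number"}}},"jaw":{"type":"array","items":{"type":"number"}}},"required":["linear","angular","jaw"]}

```bash
mkdir -p pics; python3 - <<'E'
from workcell import readout,capture,camera_params,env
import cv2,numpy as np
np.set_printoptions(precision=3,suppress=True)
s=readout.sense()
for k in s: print(k,s[k])
for n in("scene","side"):
    cv2.imwrite(f"pics/{n}0.png",capture(n))
    p=camera_params(n); print(n,p["K"],p["D"],"C",-np.array(p["R"]).T@p["t"],p["R"])
E
```

```text
t 0.0
joint_positions [ 1.029  0.399  0.045  1.538 -0.019  1.207 -0.051]
joint_vel [ 0.002 -0.    -0.002  0.     0.001 -0.     0.   ]
effort [ -0.    -47.512   1.365 -25.422   0.011   0.009  -0.   ]
ee_pos [ 278.24  -586.733  230.271]
eef_rot [[-0.904 -0.001  0.429]
 [-0.429  0.002 -0.904]
 [ 0.    -1.    -0.002]]
wrist_force [-0.346  0.49  -0.055]
moment [-0.013  0.041  0.023]
finger_gap 85.8668511975466
scene [[494.822   0.    314.841]
 [  0.    494.822 238.564]
 [  0.      0.      1.   ]] [-0.039  0.     0.     0.     0.   ] C [1322.729  377.612  607.403] [[-0.475  0.88   0.022]
 [ 0.46   0.27  -0.846]
 [-0.75  -0.392 -0.533]]
side [[471.37    0.    324.805]
 [  0.    471.37  245.633]
 [  0.      0.      1.   ]] [-0.037  0.     0.     0.     0.   ] C [ 449.176 -559.485  704.646] [[ 0.976 -0.219 -0.001]
 [-0.164 -0.729 -0.665]
 [ 0.145  0.649 -0.747]]
```

View pics/scene0.png

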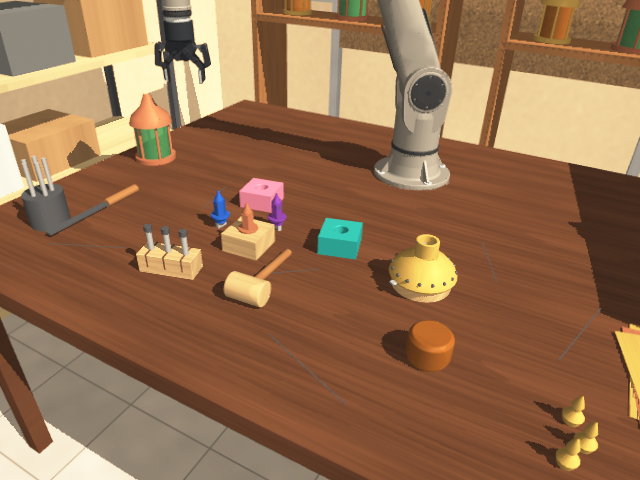

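View pics/side0.png

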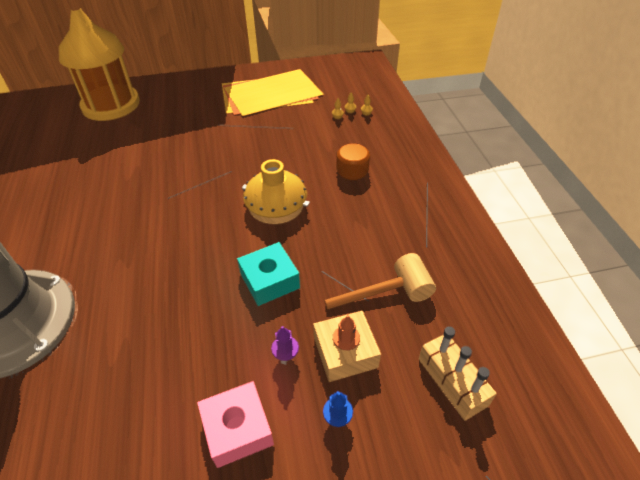

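The scene view has finial shapes at copper (249,220), blue (220,210), purple (277,212) and three small brass ones near (580,430). The copper one stands in the oak block, so it fits the description. The cap neck is at (428,243), or (272,168) in the side view. I'll confirm this in an enlarged crop.

```bash
cat > h.py <<'E'
from workcell import readout,capture,camera_params,env
import cv2,numpy as np
np.set_printoptions(precision=2,suppress=True)
def ray(p,uv):
    n=cv2.undistortPoints(np.array([[uv]],float),np.array(p["K"]),np.array(p["D"])).ravel()
    R=np.array(p["R"]);return -R.T@np.array(p["t"]),R.T@np.r_[n,1]
def onplane(p,uv,z):
    c,d=ray(p,uv);return c+d*(z-c[2])/d[2]
def tri(a,ua,b,ub):
    c1,d1=ray(a,ua);c2,d2=ray(b,ub)
    s=np.linalg.lstsq(np.c_[d1,-d2],c2-c1,rcond=None)[0]
    P,Q=c1+s[0]*d1,c2+s[1]*d2;return (P+Q)/2,np.linalg.norm(P-Q)
def proj(p,X):
    return cv2.projectPoints(np.array(X,float).reshape(-1,1,3),cv2.Rodrigues(np.array(p["R"]))[0],np.array(p["t"],float),np.array(p["K"]),np.array(p["D"]))[0].reshape(-1,2)
E
python3 - <<'E'
from h import *
a=cv2.imread("pics/scene0.png");b=cv2.imread("pics/side0.png")
cr=lambda i,x,y:cv2.resize(i[y:y+75,x:x+100],(400,300),interpolation=cv2.INTER_CUBIC)
cv2.imwrite("pics/crop1.png",np.vstack([np.hstack([cr(a,200,190),cr(b,297,305)]),np.hstack([cr(a,375,228),cr(b,225,155)])]))
E
```

```text
(no output)
```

View pics/crop1.png

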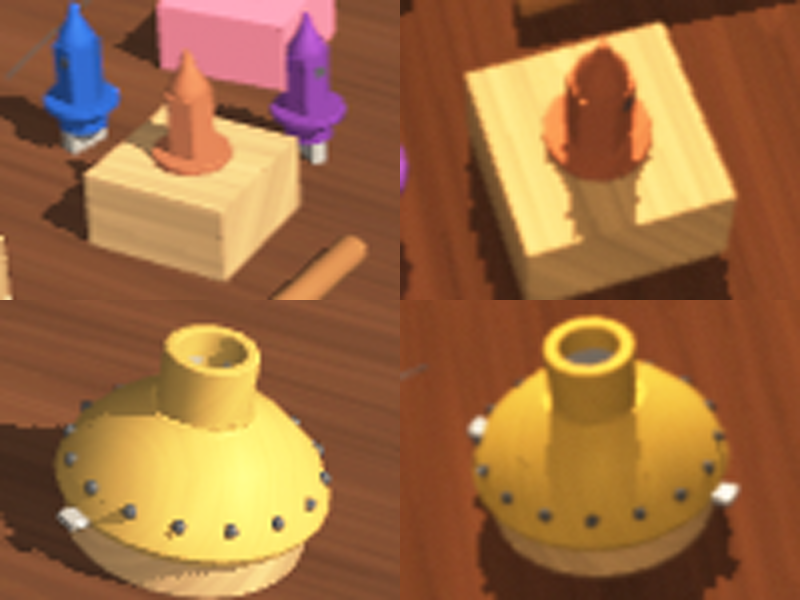

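```bash
python3 - <<'E'
from h import *
A=camera_params("scene");B=camera_params("side")
print("tip",tri(A,(246.5,203),B,(347.8,315)), onplane(A,(246.5,203),110),onplane(B,(347.8,315),110))
print("flange",onplane(A,(248.2,227.5),50),onplane(B,(346,338.5),50))
print("rim",tri(A,(428,239.8),B,(272.5,165.5)),onplane(A,(428,239.8),106),onplane(B,(272.5,165.5),106))
print("tab",tri(A,(393,282.5),B,(306.5,203)))
z=tri(A,(393,282.5),B,(306.5,203))[0][2]
t=[onplane(B,u,z) for u in((244.75,187),(306.5,203))];print(t,np.arctan2(*(t[1]-t[0])[1::-1]))
b=cv2.imread("pics/side0.png")
# stand top corners
c=[(467,73),(663,23),(735,200),(527,255)]
P=np.array([onplane(B,((x-400)/4+297,y/4+305),45)[:2] for x,y in c]);print(P,P.mean(0),[np.arctan2(*(P[(i+1)%4]-P[i])[::-1]) for i in range(4)])
E
```

```text
tip (array([ 568.02, -183.56,  107.26]), np.float64(1.154730299684423)) [ 571.51 -180.29  110.  ] [ 567.84 -185.77  110.  ]
flange [ 571.87 -179.26   50.  ] [ 566.  -190.2   50. ]
rim (array([509.88, 197.32, 104.33]), np.float64(1.9308204988923328)) [511.07 198.23 106.  ] [510.15 193.89 106.  ]
tab (array([569.3 , 157.08,  25.61]), np.float64(2.0923885607493964))
[array([448.67, 235.19,  25.61]), array([569.81, 155.86,  25.61])] -0.5797575057904057
[[ 522.47 -148.21]
 [ 607.27 -142.27]
 [ 612.38 -227.74]
 [ 528.23 -232.65]] [ 567.59 -187.72] [np.float64(0.0699244904208824), np.float64(-1.5110713504466862), np.float64(-3.083290267549534), np.float64(1.638797163449735)]
```

Request:
{"name": "carry_out", "arguments": {"linear": [[-5.4,0,-3],[-5.4,0,-3],[-5.4,0,-3],[-5.4,0,-3],[-5.4,0,-3],[-5.4,0,-3],[-5.4,0,-3],[-5.4,0,-3]], "angular": [[0,0,0],[0,0,0],[0,0,0],[0,0,0],[0,0,0],[0,0,0],[0,0,0],[0,0,0]], "jaw": [8.5,8.5,8.5,8.5,8.5,8.5,8.5,8.5]}}

```text
t: 1.1
ee_pos: [566.7, -183.7, 231.0]
eef_rot: [[-0.904, -0.0, 0.428], [-0.428, -0.0, -0.904], [0.0, -1.0, 0.0]]
wrist_force: [0.8, -1.3, -0.6]
finger_gap: 85.1
```

```bash
python3 - <<'E'
from h import *
s=readout.sense();p=camera_params("wrist");print(s["t"],s["ee_pos"],s["eef_rot"],s["joint_positions"],s["wrist_force"])
print(-np.array(p["R"]).T@p["t"],p["R"],p["K"],proj(p,[[568,-185,110],[568,-185,50]]))
cv2.imwrite("pics/w1.png",capture("wrist"))
E
```

```text
1.1 [ 566.67 -183.71  231.03] [[-0.9  -0.    0.43]
 [-0.43 -0.   -0.9 ]
 [ 0.   -1.    0.  ]] [ 0.39  0.31 -0.19  1.67  0.06  1.17 -0.94] [ 0.81 -1.35 -0.55]
[ 635.   -150.52  372.9 ] [[ 0.43 -0.9   0.  ]
 [-0.86 -0.41  0.3 ]
 [-0.27 -0.13 -0.95]] [[384.85   0.   318.02]
 [  0.   384.85 241.71]
 [  0.     0.     1.  ]] [[321.4  232.23]
 [320.77 213.01]]
```

View pics/w1.png

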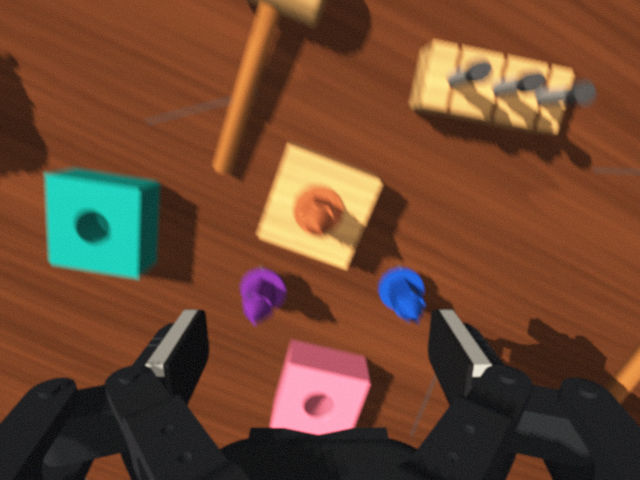

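```bash
python3 - <<'E'
from h import *
p=camera_params("wrist");im=cv2.imread("pics/w1.png")
h=cv2.cvtColor(im,cv2.COLOR_BGR2HSV)
c=im[180:240,290:350];print(h[210,305],h[222,320],h[190,300])
big=cv2.resize(c,(600,600),interpolation=cv2.INTER_CUBIC)
cv2.imwrite("pics/w1c.png",big)
E
```

```text
[ 10 179 224] [  9 176 171] [ 19 134 249]
```

View pics/w1c.png

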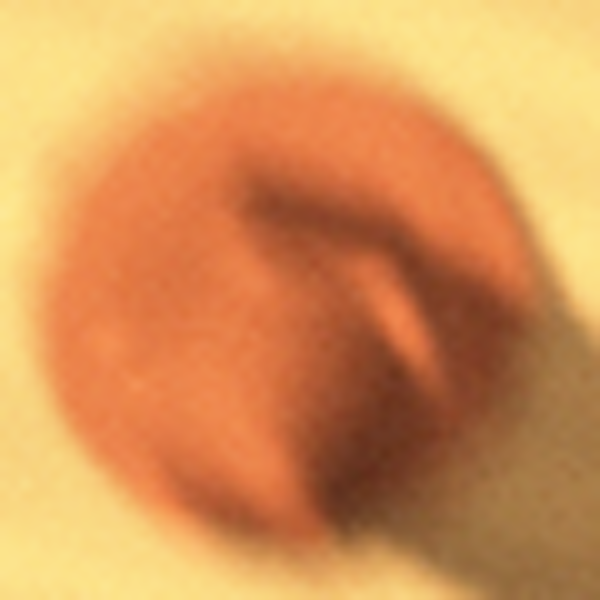

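The crop shows a plain copper finial in the oak stand, with its flange centred near pixel (319,210). One hexagon edge is tilted about 18° in the image, so a -0.2 rad turn aligns the jaws to a flat.

Request:
{"name": "carry_out", "arguments": {"linear": [[-0.2,0,0],[0,4,0],[0,4,0],[0,4,0],[0,3.6,0],[0,1,0],[0,1,0],[0,0,0]], "angular": [[0,-0.1,0],[0,-0.1,0],[0,0,0],[0,0,0],[0,0,0],[0,0,0],[0,0,0],[0,0,0]], "jaw": [6,6,6,6,6,6,6,6]}}

```text
t: 2.15
ee_pos: [568.2, -184.7, 55.7]
eef_rot: [[-0.8, 0.001, 0.599], [-0.599, -0.0, -0.8], [-0.0, -1.0, 0.001]]
wrist_force: [0.4, 0.2, 0.9]
finger_gap: 60.2
```

Request:
{"name": "carry_out", "arguments": {"linear": [[0,0,0],[0,0,0],[0,0,0],[0,0,0],[0,0,0],[0,0,0]], "angular": [[0,0,0],[0,0,0],[0,0,0],[0,0,0],[0,0,0],[0,0,0]], "jaw": [3.5,2,1.5,1.5,1.5,1.5]}}

```text
t: 2.9
ee_pos: [568.7, -184.7, 56.6]
eef_rot: [[-0.8, 0.002, 0.599], [-0.599, -0.001, -0.8], [-0.001, -1.0, 0.002]]
wrist_force: [-1.4, 0.3, 6.4]
finger_gap: 23.0
```

Request:
{"name": "carry_out", "arguments": {"linear": [[0,-1,0],[0,-2,0],[0,-3,0],[0,-3,0],[0,-3,0],[0,-3,0],[0,0,0],[0,0,0]], "angular": [[0,0,0],[0,0,0],[0,0,0],[0,0,0],[0,0,0],[0,0,0],[0,0,0],[0,0,0]], "jaw": [1.5,1.5,1.5,1.5,1.5,1.5,1.5,1.5]}}

```text
t: 3.9
ee_pos: [566.8, -184.3, 203.9]
eef_rot: [[-0.8, -0.002, 0.6], [-0.6, 0.0, -0.8], [0.002, -1.0, -0.002]]
wrist_force: [-0.5, 0.7, -2.1]
finger_gap: 22.8
```

```bash
python3 - <<'E'
from h import *
s=readout.sense();print(s["t"],s["ee_pos"],s["finger_gap"],s["wrist_force"])
o=[]
for n in("scene","side"):
    p=camera_params(n);im=capture(n);cv2.imwrite(f"pics/{n}2.png",im)
    u,v=proj(p,[np.array(s["ee_pos"])-[0,0,20]])[0].astype(int)
    x,y=u-25,v-37;print(n,x,y)
    o.append(cv2.resize(im[y:y+75,x:x+50],(400,600),interpolation=cv2.INTER_CUBIC))
cv2.imwrite("pics/tongue.png",np.hstack(o))
E
```

```text
3.9 [ 566.75 -184.28  203.86] 22.817361128340035 [-0.51  0.7  -2.1 ]
scene 219 132
side 323 247
```

View pics/tongue.png

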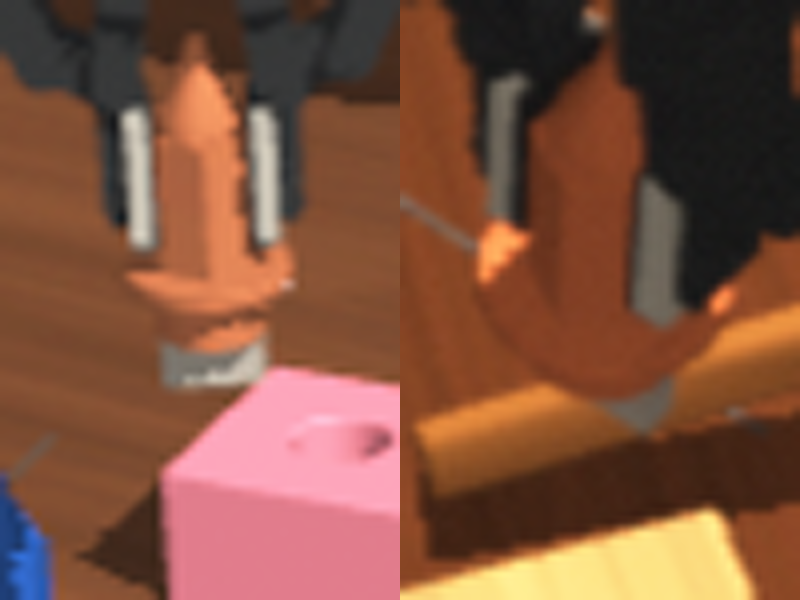

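The tongue is held level and lies broadside to the scene camera, about 13 px wide against the flange's 20.6 px. So it is parallel to the jaw axis, at yaw ≈ -0.93. On the way I'll put the wrist camera above the neck and look for the slot.

Request:
{"name": "carry_out", "arguments": {"linear": [[-1,0,-3],[-1.6,0,-5],[-1.6,0,-5],[-1.6,0,-5],[-1.6,0,-5],[-1.6,0,-5],[-1.6,0,-4],[-0.8,0,-1.9]], "angular": [[0,0,0],[0,0,0],[0,0,0],[0,0,0],[0,0,0],[0,0,0],[0,0,0],[0,0,0]], "jaw": [1.5,1.5,1.5,1.5,1.5,1.5,1.5,1.5]}}

```text
t: 5.0
ee_pos: [454.0, 157.8, 204.3]
eef_rot: [[-0.798, -0.002, 0.603], [-0.603, 0.0, -0.798], [0.001, -1.0, -0.001]]
wrist_force: [-0.2, -0.5, -1.7]
finger_gap: 23.1
```

Request:
{"name": "carry_out", "arguments": {"linear": [[0,0,0],[0,0,0]], "angular": [[0,0,0],[0,0,0]], "jaw": [1.5,1.5]}}

```text
t: 5.25
ee_pos: [455.9, 153.5, 204.5]
eef_rot: [[-0.801, -0.001, 0.598], [-0.598, -0.001, -0.801], [0.002, -1.0, 0.0]]
wrist_force: [0.6, 0.4, -1.2]
finger_gap: 23.3
```

```bash
python3 - <<'E'
from h import *
s=readout.sense();p=camera_params("wrist");im=capture("wrist");cv2.imwrite("pics/w3.png",im)
print(s["ee_pos"],s["joint_positions"],s["wrist_force"],p["R"],-np.array(p["R"]).T@p["t"])
u,v=proj(p,[[510,196,106]])[0];print(u,v,proj(p,[[510,196,91]]))
x,y=int(u)-40,max(0,int(v)-40);c=im[y:y+80,x:x+80];print(x,y)
g=cv2.resize(c,(600,600),interpolation=cv2.INTER_CUBIC)
cv2.imwrite("pics/w3c.png",np.clip(g.astype(float)*1.3,0,255).astype(np.uint8))
E
```

```text
[455.86 153.55 204.53] [ 0.01  0.14 -0.46  1.95  0.07  1.07 -1.41] [ 0.6   0.43 -1.19] [[ 0.6  -0.8   0.  ]
 [-0.77 -0.57  0.3 ]
 [-0.24 -0.18 -0.95]] [516.54 199.86 346.32]
316.3570148231262 134.17907850733602 [[316.44 133.42]]
276 94
```

View pics/w3c.png

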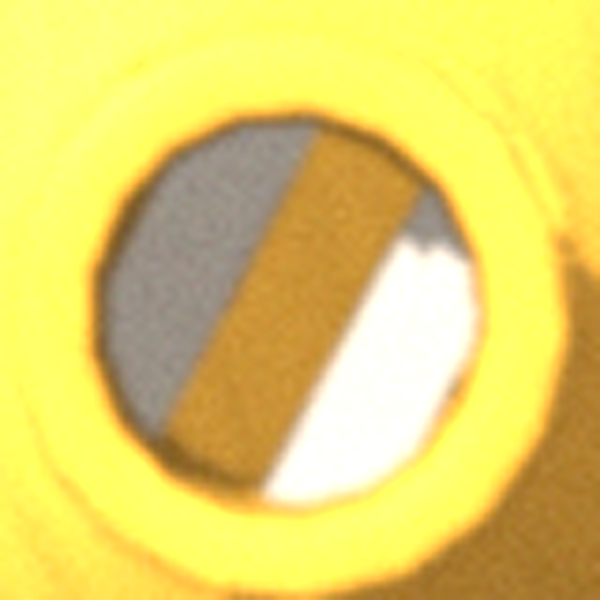

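The wrist view shows the bore at crop (288,310) and the slot as a band running from lower-left to upper-right. Next I'll work out its direction and the rim centre.

```bash
python3 - <<'E'
from h import *
p=camera_params("wrist");P=lambda x,y,z:onplane(p,(276+x/7.5,94+y/7.5),z)[:2]
for a,b in(((315,130),(165,425)),((420,195),(262,497))):
    d=P(*a,91)-P(*b,91);print("slot edge yaw",np.arctan2(d[1],d[0]))
print("bore rim",P(288,310,106),"slot mid",(P(240,277,91)+P(341,346,91))/2)
s=readout.sense();R=np.array(s["eef_rot"]);print("jaw yaw",np.arctan2(R[1,2],R[0,2]))
E
```

```text
slot edge yaw 0.15071408812748202
slot edge yaw 0.14874177997901447
bore rim [508.99 196.32] slot mid [508.53 195.86]
jaw yaw -0.9303653726833774
```

Request:
{"name": "carry_out", "arguments": {"linear": [[-3.4,0,-0.1],[-3.4,0,-0.1],[0,0,0],[0,0,0],[0,0,0],[0,0,0],[0,0,0],[0,0,0]], "angular": [[0,0,0],[0,0,0],[0,-0.18,0],[0,-0.18,0],[0,-0.18,0],[0,-0.18,0],[0,-0.18,0],[0,-0.18,0]], "jaw": [1.5,1.5,1.5,1.5,1.5,1.5,1.5,1.5]}}

```text
t: 6.3
ee_pos: [509.7, 195.5, 204.8]
eef_rot: [[0.154, -0.0, 0.988], [-0.988, -0.001, 0.154], [0.001, -1.0, -0.001]]
wrist_force: [0.7, -0.1, -1.6]
finger_gap: 23.2
```

Request:
{"name": "carry_out", "arguments": {"linear": [[0,2,0],[0,1.5,0],[0,0,0],[0,0,0]], "angular": [[0,0,0],[0,0,0],[0,0,0],[0,0,0]], "jaw": [1.5,1.5,1.5,1.5]}}

```text
t: 6.8
ee_pos: [509.5, 197.4, 170.6]
eef_rot: [[0.151, 0.001, 0.989], [-0.989, 0.0, 0.151], [-0.0, -1.0, 0.001]]
wrist_force: [0.6, 1.2, -1.8]
finger_gap: 23.2
```

```bash
python3 - <<'E'
from h import *
s=readout.sense();R=np.array(s["eef_rot"]);print(s["ee_pos"],R,"jaw yaw",np.arctan2(R[1,2],R[0,2]),s["wrist_force"])
o=[]
for n in("scene","side"):
    p=camera_params(n);im=capture(n);cv2.imwrite(f"pics/{n}4.png",im)
    u,v=proj(p,[[509.3,196,125]])[0].astype(int);x,y=u-25,v-37;print(n,x,y)
    o.append(cv2.resize(im[y:y+75,x:x+50],(400,600),interpolation=cv2.INTER_CUBIC))
cv2.imwrite("pics/above.png",np.hstack(o))
E
```

```text
[509.48 197.45 170.57] [[ 0.15  0.    0.99]
 [-0.99  0.    0.15]
 [-0.   -1.    0.  ]] jaw yaw 0.15155014937085548 [ 0.56  1.17 -1.79]
scene 403 193
side 246 120
```

View pics/above.png

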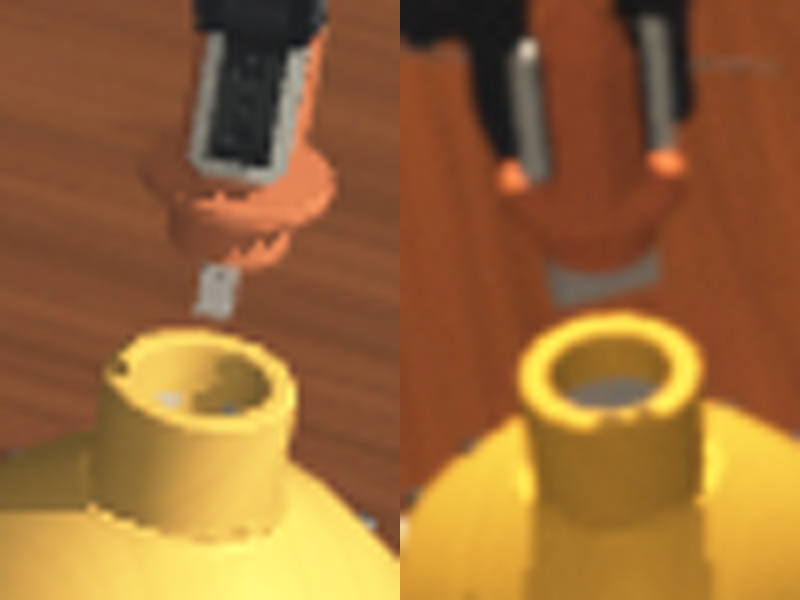

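```bash
python3 - <<'E'
from h import *
from scipy.optimize import fsolve
A=camera_params("scene");B=camera_params("side")
f=lambda z,a,b:fsolve(lambda q:[proj(A,[[*q,z]])[0,0]-a,proj(B,[[*q,z]])[0,0]-b],[510,196])
F=f(163,403+238/8,246+193/8);N=f(106,403+201/8,246+211/8);print(F,N,F-N)
T=f(133,403+216/8,246+205/8);print("tongue foot",T,T-N)
print("tcp sees at",proj(A,[[509.5,197.4,163]]),proj(B,[[509.5,197.4,163]]))
E
```

```text
[511.   198.88] [510.55 198.31] [0.45 0.56]
tongue foot [511.28 198.19] [ 0.74 -0.12]
tcp sees at [[432.22 213.38]] [[269.46 141.01]]
```

Request:
{"name": "carry_out", "arguments": {"linear": [[0.05,0.5,-0.05],[0,1,0],[0,1,0],[0,0.6,0],[0,0.4,0],[0,0.2,0],[0,0.1,0],[0,0,0]], "angular": [[0,0,0],[0,0,0],[0,0,0],[0,0,0],[0,0,0],[0,0,0],[0,0,0],[0,0,0]], "jaw": [1.5,1.5,1.5,1.5,1.5,1.5,1.5,1.5]}}

```text
t: 7.9
ee_pos: [508.8, 197.0, 132.4]
eef_rot: [[0.151, 0.0, 0.988], [-0.988, 0.0, 0.151], [0.0, -1.0, 0.0]]
wrist_force: [-0.1, -0.1, -2.7]
finger_gap: 23.5
```

Request:
{"name": "carry_out", "arguments": {"linear": [[0,0.1,0],[0,0.1,0],[0,0,0]], "angular": [[0,0,0],[0,0,0],[0,0,0]], "jaw": [1.5,1.5,1.5]}}

```text
t: 8.28
ee_pos: [508.6, 196.9, 130.2]
eef_rot: [[0.151, -0.0, 0.988], [-0.988, -0.0, 0.151], [0.0, -1.0, -0.0]]
wrist_force: [-0.1, 0.4, -2.1]
finger_gap: 23.0
```

Request:
{"name": "carry_out", "arguments": {"linear": [[0,0.1,0],[0,0.1,0],[0,0,0]], "angular": [[0,0,0],[0,0,0],[0,0,0]], "jaw": [1.5,1.5,1.5]}}

```text
t: 8.65
ee_pos: [508.6, 196.9, 128.1]
eef_rot: [[0.151, -0.0, 0.988], [-0.988, -0.0, 0.151], [0.0, -1.0, -0.0]]
wrist_force: [-0.5, 0.7, -1.6]
finger_gap: 22.7
```

Request:
{"name": "carry_out", "arguments": {"linear": [[0,0.1,0],[0,0,0]], "angular": [[0,0,0],[0,0,0]], "jaw": [1.5,1.5]}}

```text
t: 8.9
ee_pos: [508.6, 196.9, 127.2]
eef_rot: [[0.151, -0.0, 0.988], [-0.988, -0.0, 0.151], [0.0, -1.0, -0.0]]
wrist_force: [-0.4, -0.0, -2.3]
finger_gap: 22.9
```

Grip height puts plate contact at TCP z ≈ 130.6. The tool is at 127.2 with no force, so the tongue is already in the slot. I'll keep lowering without turning.

Request:
{"name": "carry_out", "arguments": {"linear": [[0,0.1,0],[0,0.1,0],[0,0.1,0],[0,0,0]], "angular": [[0,0,0],[0,0,0],[0,0,0],[0,0,0]], "jaw": [1.5,1.5,1.5,1.5]}}

```text
t: 9.4
ee_pos: [508.6, 196.9, 124.2]
eef_rot: [[0.151, -0.0, 0.988], [-0.988, -0.0, 0.151], [0.0, -1.0, -0.0]]
wrist_force: [0.4, 0.6, -2.1]
finger_gap: 23.5
```

Request:
{"name": "carry_out", "arguments": {"linear": [[0,0.1,0],[0,0.1,0],[0,0.1,0],[0,0,0]], "angular": [[0,0,0],[0,0,0],[0,0,0],[0,0,0]], "jaw": [1.5,1.5,1.5,1.5]}}

```text
t: 9.9
ee_pos: [508.6, 196.9, 121.1]
eef_rot: [[0.151, -0.0, 0.988], [-0.988, -0.0, 0.151], [0.0, -1.0, -0.0]]
wrist_force: [0.5, -0.0, -2.0]
finger_gap: 23.0
```

Request:
{"name": "carry_out", "arguments": {"linear": [[0,0.1,0],[0,0.1,0],[0,0,0]], "angular": [[0,0,0],[0,0,0],[0,0,0]], "jaw": [1.5,1.5,1.5]}}

```text
t: 10.28
ee_pos: [508.6, 196.9, 119.2]
eef_rot: [[0.152, -0.0, 0.988], [-0.988, -0.0, 0.152], [0.0, -1.0, -0.0]]
wrist_force: [-0.2, -0.0, -1.7]
finger_gap: 23.0
```

Request:
{"name": "carry_out", "arguments": {"linear": [[0,0.1,0],[0,0,0]], "angular": [[0,0,0],[0,0,0]], "jaw": [1.5,1.5]}}

```text
t: 10.52
ee_pos: [508.6, 196.9, 118.2]
eef_rot: [[0.151, -0.0, 0.988], [-0.988, -0.0, 0.151], [0.0, -1.0, -0.0]]
wrist_force: [0.9, 0.0, -1.6]
finger_gap: 23.1
```

Request:
{"name": "carry_out", "arguments": {"linear": [[0,0.05,0],[0,0,0]], "angular": [[0,0,0],[0,0,0]], "jaw": [1.5,1.5]}}

```text
t: 10.78
ee_pos: [508.6, 197.0, 117.7]
eef_rot: [[0.152, -0.0, 0.988], [-0.988, -0.0, 0.152], [0.0, -1.0, -0.0]]
wrist_force: [-0.1, -0.5, -1.8]
finger_gap: 23.0
```

Request:
{"name": "carry_out", "arguments": {"linear": [[0,0.05,0],[0,0,0]], "angular": [[0,0,0],[0,0,0]], "jaw": [1.5,1.5]}}

```text
t: 11.02
ee_pos: [508.7, 197.0, 117.6]
eef_rot: [[0.151, 0.0, 0.988], [-0.988, -0.0, 0.151], [0.0, -1.0, 0.0]]
wrist_force: [-1.1, -0.3, 1.4]
finger_gap: 22.9
```

The shoulder touched at TCP z 117.6, exactly as predicted for home, with about 3 N of force. Now I'll release and retreat straight up.

Request:
{"name": "carry_out", "arguments": {"linear": [[0,0,0],[0,0,0],[0,0,0],[0,0,0],[0,0,0],[0,0,0]], "angular": [[0,0,0],[0,0,0],[0,0,0],[0,0,0],[0,0,0],[0,0,0]], "jaw": [2.6,3,4,5,6,6]}}

```text
t: 11.78
ee_pos: [508.7, 197.0, 117.2]
eef_rot: [[0.151, 0.0, 0.988], [-0.988, -0.0, 0.151], [0.0, -1.0, -0.0]]
wrist_force: [0.2, -0.5, -0.0]
finger_gap: 60.4
```

Request:
{"name": "carry_out", "arguments": {"linear": [[0,-1,0],[0,-2,0],[0,-3,0],[0,-4,0],[0,-4,0],[0,-2,0],[0,0,0],[0,0,0]], "angular": [[0,0,0],[0,0,0],[0,0,0],[0,0,0],[0,0,0],[0,0,0],[0,0,0],[0,0,0]], "jaw": [6,6,6,6,6,6,6,6]}}

```text
t: 12.78
ee_pos: [508.1, 196.7, 276.5]
eef_rot: [[0.152, -0.001, 0.988], [-0.988, -0.001, 0.152], [0.001, -1.0, -0.001]]
wrist_force: [0.9, 0.0, -0.2]
finger_gap: 59.8
```

```bash
python3 - <<'E'
from h import *
s=readout.sense();print(s["ee_pos"],s["wrist_force"],s["finger_gap"])
o=[]
for n in("scene","side"):
    p=camera_params(n);im=capture(n);cv2.imwrite(f"pics/{n}5.png",im)
    u,v=proj(p,[[509.3,196,110]])[0].astype(int);x,y=u-50,v-60
    o.append(cv2.resize(im[y:y+120,x:x+80],(400,600),interpolation=cv2.INTER_CUBIC))
cv2.imwrite("pics/done.png",np.hstack(o))
E
```

```text
[508.08 196.66 276.47] [ 0.89  0.01 -0.24] 59.83861377793627
```

View pics/done.png

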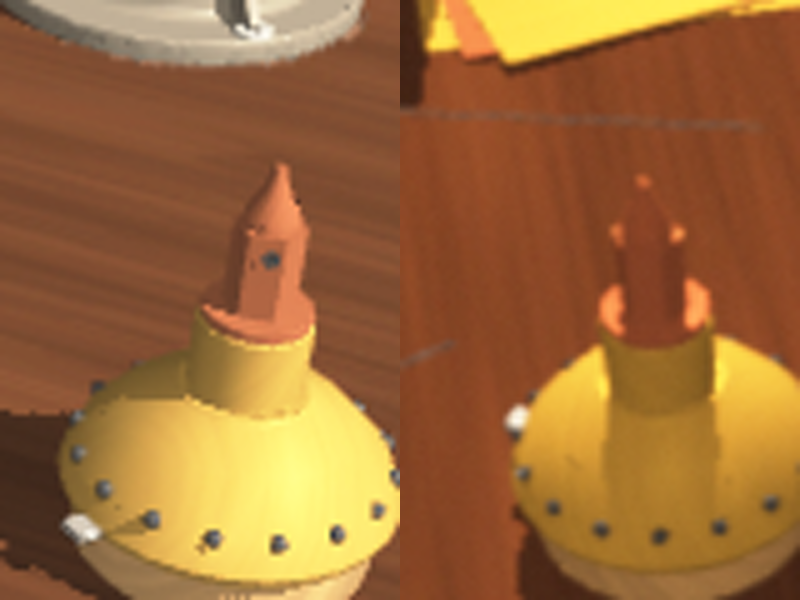

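Both views show the finial upright with its flange flush on the rim and the gripper clear of it. I'm handing the job in.

```bash
python3 -c "
from workcell import env
print(env.close_job())"
```

```text
the job is handed in; nothing more can be done
None
```

The copper finial is home in the lantern cap's neck and released, and the job was handed in at about 12.9 s of the 72 s allowed.

- **Pick-up:** I lifted it by the hexagon waist from the oak stand. The scene and side views showed the tongue lying parallel to the jaws.
- **Slot:** The wrist camera could see the slot from above the neck, at yaw 0.15 rad. I turned the tongue to match before lowering, so it dropped straight in. It never rested on the plate, and no searching, turning or shuffling was needed there.
- **Seating:** First contact came at TCP height 117.6 mm, the height predicted from the grip for the shoulder on the rim. The force change was about 3 N.

**Last checks:** After release both views show the finial upright with its flange flush on the rim. The gripper is about 160 mm above where it let go, and the wrist force is near zero. The estimates of the neck centre differed by up to about 2 mm in y, between the wrist camera and the two fixed cameras. That caused no contact during insertion. I moved nothing else, but I did not re-image the mallet, glass or punch rack closely at the end.

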